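Find and mark the high spot of a tray rim

ROBOT

A 6-joint arm with a two-finger parallel gripper is mounted at the origin on the work surface. World frame = base frame: x ahead of the robot, y to its left, z up, the work surface at z = 0. Lengths are in m, angles in rad, forces in N, time in s.
With the tool pointing down it reaches from about 0.35 to 0.775 m from the base axis. Payload 7.3 kg.
Tool frame: the origin (TCP) lies at the centre of the arm's flange, where the gripper is bolted on; the fingertips stand 178 mm ahead of it and the grasp point (between the pads) lies 159 mm ahead of it (tip_extent is the distance from the TCP to the fingertips, in m); z points along the fingers, y is the line along which they close (so a half turn about z gives the same grasp; the last joint's range is limited). The gripper opens to 92 mm and grips with 3 to 60 N. Pads are 19 mm wide; open, the fingers measure 130 mm over their backs; the gripper's body (75 mm by 190 mm) begins 47 mm behind the grasp point.
Start: joints at [1.134, 0.342, 1.524, -0, 1.275, -0.146], TCP at [0.151, 0.503, 0.405] pointing down, gripper open.
Joint ranges: [-2.53, 2.53], [-0.77, 2.02], [0.04, 2.7], [-1, 4.14], [0.28, 2.66], [-3.11, 3.11]. Speed limits (rad/s): [2.57, 2.57, 3.14, 3.14, 3.14, 3.14].

INTERFACE

Orientations are given as [roll, pitch, yaw] about the fixed x, y, z axes, in that order (R = Rz(yaw) Ry(pitch) Rx(roll)).
In Python, from cell import * gives the robot as it stands.
- The arm moves only by the tool arm_command, never from a script. Its arguments are lists of equal length, an entry for each row: "xyz": the shift along the world's x, y, z in mm, a list of three; "spin": the turn about the world's z in degrees. In form: {"xyz": [[tx, ty, tz], ...], "spin": [spin, ...]}. A call has 1 to 20 rows; each row shifts and turns the commanded pose from where the row before left it; what a row does not reach is not made up. A row lasts 1/10 s, in which the tool goes at most 50 mm and 8.59 degrees, less where a joint would pass 70% of its speed; a pose out of reach is approached as far as the arm can. A call with a gripper value outside its range is refused whole. "jaw" is the opening, from -1 (shut) to 1 (fully open), set as the call begins (left out, the last holds). The fingers move at their own pace and stop on an object; "squeeze" is the grip in N (left out, the last holds). Time passes only in rows, so rows that do not move let the fingers close. It gives the time, the measured TCP pose, the force, the opening and the grip force at its end, in the units of the state.
- observe(): the state, without advancing time (a new reading comes with each control period).
- read_camera(name): name is "side" or "top"; returns a dict with "img" (400x640x3 uint8, red, green, blue), "depth" (400x640 float32, m along the optical axis (not along the pixel's ray), 0 where there is no reading), "fx", "fy", "cx", "cy" (pixels), "dist_coeffs" ([k1, k2, p1, p2, k3] as OpenCV has them; the pictures are not rectified), "world_from_camera" (4x4, takes a point from camera to world coordinates). Camera axes: x right, y up, looking along -z (the intrinsics and any distortion apply to the point x, -y, -z); pixel columns grow to the right and rows downward; lengths in m; the calibration is good to about 2 mm. A picture is of the moment at which its call begins.
- hand_in(): hands the job in; it is judged then, once.
The state is a dict: "time": time; "qpos": joint angles; "qvel": joint speeds; "joint_efforts": joint torques, N m; "tool_pos": TCP position; "tool_rot": TCP orientation; "contact_force": force on the tool from outside, world axes, zero at the start; "torque": the same for the moment, N m; "opening": finger opening in m; "grip_force": force on a finger pad.
Only numpy, scipy, OpenCV 4.12 (cv2) and the standard library are available. Lean on these libraries where they do the work, as an engineer would, in place of code of your own. Each camera call takes 0.05 s, during which the arm holds its last target. There are 200 camera calls.

TASK

The round wooden tray blank clamped on the turntable has one high spot on its rim. Holding it only by the steel knob in the middle, turn it slowly against the sprung pointer until the crest of the high spot rests squarely under the pointer, and let go. Then gently press the black marking plunger on the gauge stand all the way down, only while the high spot is there, and let it spring back, leaving the tray standing at the high spot and the other things where they are.

Things in the scene. Friction and masses are not known exactly. Their poses are not given: they have to be found in the camera images.
- stand: Gauge stand, fixed: 110 x 75 mm steel foot, 36 mm square grey column to 110 mm height. Origin: on the table under the column (column centre 4 mm to its +y). Its -y axis points level along the pointer to the turntable's axis, 185 mm away; z up. Its place and yaw vary, and the turntable goes with it.
- hub (a point): Point on the turntable's upright axis, 130 mm above the table, at gripping height in the round knurled steel knob in the middle of the tray: 48 mm diameter, 100 to 149 mm above the table, any grasp yaw. Fixed to the stand's frame; it does not turn. Knob and tray turn together, freely and without stops.
- rim_contact (a point): Where the sprung pointer's brass ball tip (12 mm) meets the true rim, 90 mm above the table. The pointer slides level in the column: 3.5 N on the true rim plus 0.9 N per mm pushed back, about 4.2 mm back on the crest, 1.3 mm less 0.1 rad either side of it. Its travel is not measured. The robot must not touch it.
- tray_centre (a point): Point on the axis at rim height, 90 mm above the table; it does not turn. Tray: plain wood, 260 mm diameter, rim 80 to 100 mm high. Its only high spot is a smooth hump 48 mm (0.36 rad) long, 4.5 mm proud in the middle. It starts 0.5 to 2.3 rad clockwise (from above) of the pointer, so turning counterclockwise finds it soonest. Its place is not measured.
- wheel (a joint): Turn of the tray, rad, counterclockwise from above positive, about 0 at the start; zero has no fixed relation to pointer or high spot. Friction of 0.2 to 0.3 N m opposes motion and keeps the tray where it is left, also on the crest. The hump adds 0.15 to 0.3 N m against turning while it rides in under the pointer, nothing on the crest, and as much forward as it runs out.
- marker (a joint): Travel of the marking plunger, m: 0 up, 0.008 fully down (2 N to start, 6 N at the bottom, springs back by itself). It carries an arm with a pencil over the rim at the pointer.
- marker_cap (a point): Centre of the top face of the plunger's black cap when up, on top of the column, 148 mm above the table; cap 28 mm diameter, pressed straight down. The point is fixed to the stand and does not sink with the plunger.
- sanding_block: Bystander: cork block 65 x 35 x 22 mm lying beside the stand.
- lacquer_jar: Bystander: small jar 48 mm diameter, 50 mm high, on the other side of the stand.
- tin: Bystander: round red tin, 98 mm diameter, 47 mm high.
- glasses_case: Bystander: black spectacle case 60 x 155 x 38 mm.
- brush_cup: Bystander: white cup 68 mm diameter, 85 mm high.
- mixing_bowl: Bystander: blue bowl 100 mm diameter, 40 mm high.
- scraper: Bystander: spatula 170 mm long lying flat.
Not all that is in view belongs to the job. What is shaped like the stand but red is not meant.

How it is judged:
On the way, in this order (a step that is already met when the one before it is completed fails the run):
1. the tray stands still, let go, with the crest of its high spot under the pointer (pointer pushed back at least 3.0 mm: within about 0.1 rad of the crest) (y of feeler_c0 in the frame of stand above -0.046 m and contact force between the fingers and anything else below 0.5 N and velocity of joint wheel between -0.05 and 0.05 rad/s), for 0.3 s.
2. the marking plunger is pressed down, at least 6 of its 8 mm, with the crest under the pointer (value of joint marker above 0.006 m and y of feeler_c0 in the frame of stand above -0.046 m), for 0.05 s.
At the end, for the whole second after the job is handed in: The tray stands still with the crest of its high spot under the pointer (pointer pushed back at least 3.0 mm of about 4.2, within about 0.1 rad of the crest), and the marking plunger has sprung back up to within 2 mm (y of feeler_c0 in the frame of stand above -0.046 m and value of joint marker below 0.002 m and velocity of joint wheel between -0.05 and 0.05 rad/s); the robot touches nothing.
It fails at once if the marking plunger is pressed more than 4 mm while the crest is not under the pointer (value of joint marker above 0.004 m and y of feeler_c0 in the frame of stand below -0.046 m).
It fails at once if the plunger is pressed harder than 25 N (contact force between any of the arm, the fingers and marker above 25 N).
It fails at once if the tray is spun faster than 3 rad/s (velocity of joint wheel above 3 rad/s or velocity of joint wheel below -3 rad/s).
It fails at once if the robot touches the pointer, or the tray itself rather than its knob (over 2 N) (contact force between any of the arm, the fingers and feeler above 2 N or contact force between any of the arm, the fingers and wheel_c0 above 2 N or contact force between any of the arm, the fingers and wheel_c1 above 2 N).
It fails at once if a bystander is moved more than 30 mm (distance of any of sanding_block, lacquer_jar, tin, glasses_case, brush_cup, mixing_bowl, scraper from where it was at the start of the episode above 0.03 m).
It also fails if it takes over 72 s, if anything falls off the work surface, if the arm or the gripper's body presses on something with over 40 N, if the wrist force passes 120 N, or if a joint passes its speed limit or range.

## Working session

There is one attempt and no reset: what is moved stays moved. The work goes in short steps, Python scripts to look and compute and a tool call to move; the robot and the scene stay as the last step left them, time stands still between calls to the robot, and variables do not carry over. Pictures are saved under pics/ and viewed, at most 10 in all, crops included, and the job is handed in when it is done.

Besides the shell and the picture viewer there is one more tool, called after ">>>" as name(argument=value, ...) on one line, values as JSON. arm_command: Moves the arm, as the interface text tells. Its arguments: {"type":"object","properties":{"xyz":{"type":"array","items":{"type":"array","items":{"type":"number"}}},"spin":{"type":"array","items":{"type":"number"}},"jaw":{"type":"number"},"squeeze":{"type":"number"}},"required":["xyz","spin"]}

```bash
mkdir -p pics
cat > h.py <<'E'
from cell import *
import numpy as np, cv2
def world(c):
    h,w=c["depth"].shape; K=np.array([[c["fx"],0,c["cx"]],[0,c["fy"],c["cy"]],[0,0,1]])
    u,v=np.meshgrid(np.arange(w),np.arange(h))
    p=cv2.undistortPoints(np.stack([u,v],-1).reshape(-1,1,2).astype(np.float64),K,np.array(c["dist_coeffs"],float)).reshape(h,w,2)
    d=c["depth"].astype(float); P=np.stack([p[...,0]*d,-p[...,1]*d,-d],-1)
    T=np.array(c["world_from_camera"]); W=P@T[:3,:3].T+T[:3,3]; W[d==0]=np.nan
    return W
def snap(n,tag):
    c=read_camera(n); cv2.imwrite(f"pics/{tag}.png",c["img"][...,::-1]); np.savez(f"{tag}.npz",W=world(c),img=c["img"]); return c
E
python3 - <<'E'
from h import *
for n in("top","side"):
    c=snap(n,n+"0"); print(n,c["fx"],np.round(np.array(c["world_from_camera"]),2).tolist())
print(observe())
E
```

```text
top 395.669082893558 [[0.02, 1.0, -0.09, 0.31], [-1.0, 0.02, 0.01, 0.09], [0.01, 0.09, 1.0, 1.43], [0.0, 0.0, 0.0, 1.0]]
side 444.62703611404663 [[0.72, 0.46, -0.51, -0.22], [-0.69, 0.47, -0.55, -0.64], [-0.01, 0.75, 0.66, 0.99], [0.0, 0.0, 0.0, 1.0]]
{'time': 0.1, 'qpos': array([ 1.13403822e+00,  3.42625767e-01,  1.52490565e+00,  3.25792540e-05,
        1.27536705e+00, -1.45998420e-01]), 'qvel': array([-1.83879554e-03,  3.54383622e-04, -2.67487041e-03, -1.27763763e-04,
       -2.59606979e-05, -2.82427244e-04]), 'joint_efforts': array([ 1.78195431e-03, -4.32006419e+01, -2.44690865e+01,  7.19262566e-02,
        5.25972841e-02, -1.07804146e-05]), 'tool_pos': array([0.15043147, 0.50286626, 0.40413398]), 'tool_rot': array([-3.14030527e+00, -2.20793602e-04,  2.85082332e+00]), 'contact_force': array([ 0.19033558, -0.00878843,  0.83353803]), 'torque': array([ 0.01374307, -0.0537582 ,  0.04754873]), 'grip_force': 0.0, 'opening': 0.0916372142206635}
```

View pics/top0.png

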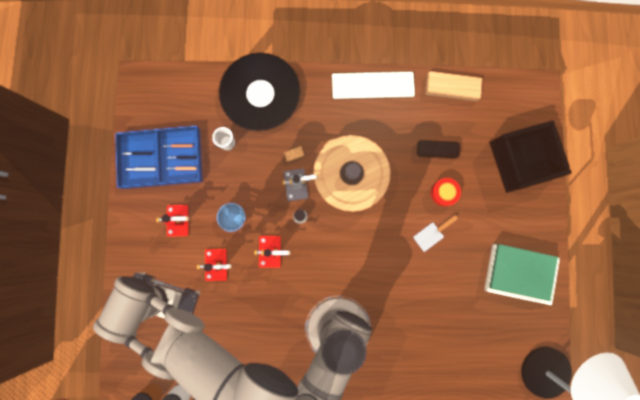

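View pics/side0.png

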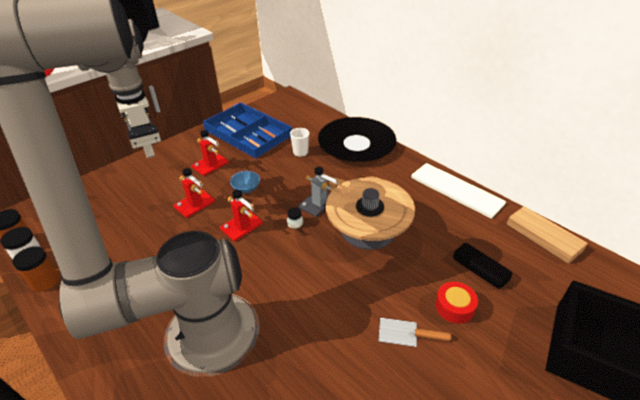

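The top view shows the grey stand at about (297,184), with the tray and knob at (352,173), the cork block at (293,154) and the jar at (300,215). In the side view the stand is at (318,190) and the knob at (370,200). The red stands are decoys.

```bash
cat > m.py <<'E'
from h import *
from scipy.optimize import least_squares
def fit(P,r=None):
    f=(lambda q:np.hypot(*(P-q[:2]).T)-(r or q[2]))
    s=least_squares(f,[*np.median(P,0),r or .1],loss='soft_l1',f_scale=.002); return s.x, f(s.x)
for n,kn,st in(("top",(352,173),(297,184)),("side",(370,200),(318,190))):
    d=np.load(n+"0.npz"); W=d["W"]; img=d["img"].astype(int)
    v,u=np.mgrid[:400,:640]
    win=np.hypot(u-kn[0],v-kn[1])<20
    m=win&(W[...,2]>.143)&(W[...,2]<.158); print(n,"knobtop n",m.sum(),W[m].mean(0).round(4),(W[m].max(0)-W[m].min(0)).round(3))
    kc=W[m][:,:2].mean(0)
    m=(np.hypot(W[...,0]-kc[0],W[...,1]-kc[1])<.15)&(W[...,2]>.09)&(W[...,2]<.112)&(img[...,0]>130)
    P=W[m]; print(" tray z",np.median(P[:,2]).round(4), "fitcentre",((P[:,:2].max(0)+P[:,:2].min(0))/2).round(4))
    c,_=fit(P[:,:2]) if 0 else (kc,0)
    q=P[:,:2]-kc; a=np.arctan2(q[:,1],q[:,0]); r=np.hypot(*q.T)
    bins=np.arange(-np.pi,np.pi,np.pi/18); R=[r[(a>=b)&(a<b+np.pi/18)].max(initial=0) for b in bins]
    print(" r by 10deg",(np.array(R)*1000).round().astype(int).tolist())
    win=(abs(u-st[0])<22)&(abs(v-st[1])<25)
    m=win&(W[...,2]>.138)&(W[...,2]<.158)&(np.hypot(W[...,0]-kc[0],W[...,1]-kc[1])>.14)
    print(" cap n",m.sum())
    for i in np.argwhere(m): print("  ",i,W[tuple(i)].round(4),img[tuple(i)])
    m=win&(W[...,2]>.104)&(W[...,2]<.116)&(np.hypot(W[...,0]-kc[0],W[...,1]-kc[1])>.14); print(" coltop",m.sum(),W[m].mean(0).round(4))
    im=cv2.resize(np.load(n+"0.npz")["img"][110:235,255:415],None,fx=4.5,fy=4.5,interpolation=cv2.INTER_CUBIC) ; cv2.imwrite(f"pics/{n}0z.png",im[...,::-1])
E
python3 m.py
```

```text
top knobtop n 163 [ 0.5431 -0.0348  0.1486] [0.047 0.046 0.012]
 tray z 0.0959 fitcentre [ 0.5422 -0.0256]
 r by 10deg [129, 129, 129, 128, 129, 129, 129, 127, 126, 127, 126, 125, 125, 123, 125, 126, 128, 127, 127, 127, 127, 133, 132, 129, 130, 129, 129, 147, 144, 129, 129, 129, 128, 129, 128, 129]
 cap n 57
   [174 295] [0.5254 0.1555 0.1474] [95 81 80]
   [174 296] [0.5255 0.1522 0.1473] [95 82 81]
   [174 297] [0.525  0.1488 0.1501] [101  88  87]
   [174 298] [0.5257 0.1457 0.1463] [114 104 102]
   [175 293] [0.5221 0.162  0.1465] [109  98  96]
   [175 294] [0.5222 0.1587 0.1465] [91 77 75]
   [175 295] [0.5222 0.1554 0.1465] [82 67 64]
   [175 296] [0.5217 0.152  0.1503] [82 68 65]
   [175 297] [0.5213 0.1486 0.153 ] [90 76 74]
   [175 298] [0.5227 0.1457 0.1446] [107  96  94]
   [175 299] [0.5226 0.1424 0.1454] [128 120 117]
   [176 293] [0.5187 0.1619 0.147 ] [105  96  94]
   [176 294] [0.5181 0.1584 0.151 ] [85 71 68]
   [176 295] [0.5197 0.1556 0.1418] [77 61 57]
   [176 296] [0.5193 0.1522 0.1448] [77 61 57]
   [176 297] [0.5186 0.1487 0.1491] [80 66 63]
   [176 298] [0.5185
[... 4200 characters left out ...]
7 17 16]
   [172 317] [0.4999 0.1464 0.1423] [14 14 11]
   [172 318] [0.4968 0.1386 0.1485] [19 15 20]
   [172 319] [0.5012 0.1388 0.1459] [16 17 18]
   [172 320] [0.5056 0.1391 0.1433] [17 14 19]
   [172 321] [0.5107 0.1401 0.1399] [12 15 14]
   [172 322] [0.5128 0.1379 0.14  ] [44 26 24]
   [173 315] [0.4956 0.1509 0.1383] [59 34 23]
   [173 316] [0.4953 0.146  0.1412] [26 22 22]
   [173 317] [0.4979 0.1443 0.1407] [15 17 18]
   [173 318] [0.4987 0.1407 0.1424] [ 8  9 12]
   [173 319] [0.501  0.1388 0.1421] [11 11 10]
   [173 320] [0.5039 0.1374 0.1413] [16 17 16]
   [173 321] [0.5058 0.1349 0.1417] [30 31 32]
   [174 319] [0.5007 0.1384 0.1386] [27 28 31]
 coltop 72 [0.5043 0.1472 0.108 ]
```

View pics/top0z.png

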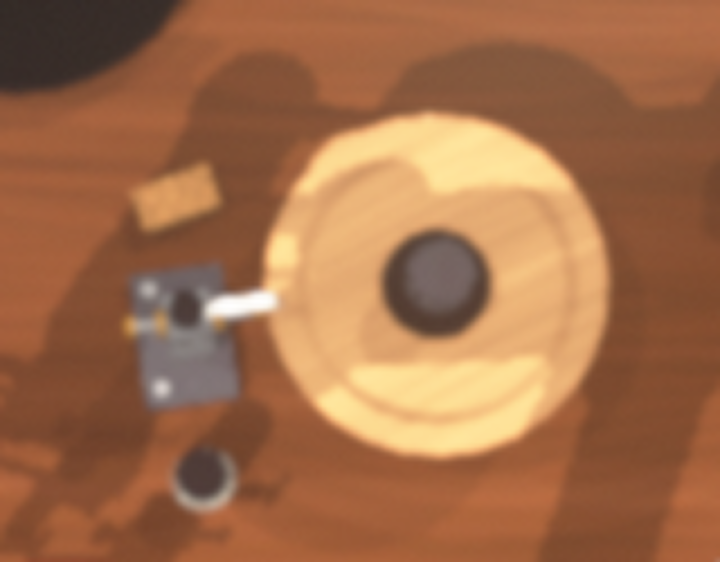

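The zoomed top view shows the knob at (437,283), the cap at (186,308) with the white pencil arm running to (275,300), and a faint rim bulge near (320,150). In world coordinates:

| Feature | Measured | Check |
|---|---|---|
| Hub | about (0.541, -0.036) | – |
| Cap | about (0.510, 0.152), height about 0.148 m | 0.19 m from the hub, as given |
| Bulge bearing | about 40° | pointer is at about 99°, so about 1.0 rad clockwise of it, within the given range |

I'll move above the hub now.

>>> arm_command(xyz=[[21.7,-29.9,0],[21.7,-29.9,0],[21.7,-29.9,0],[21.7,-29.9,0],[21.7,-29.9,0],[21.7,-29.9,0],[21.7,-29.9,0],[21.7,-29.9,0],[21.7,-29.9,0],[21.7,-29.9,0],[21.7,-29.9,0],[21.7,-29.9,0],[21.7,-29.9,0],[21.7,-29.9,0],[21.7,-29.9,0],[21.7,-29.9,0],[21.7,-29.9,0],[21.7,-29.9,0],[0,0,0],[0,0,0]], spin=[-5,-5,-5,-5,-5,-5,-5,-5,-5,-5,-5,-5,-5,-5,-5,-5,-5,-5,0,0], jaw=1)

```text
time: 2.1
tool_pos: [0.5411, -0.0357, 0.4039]
tool_rot: [-3.14, -0.0, 1.279]
contact_force: [0.0, 0.2, 0.1]
opening: 0.0916
grip_force: 0.0
```

>>> arm_command(xyz=[[0,0,-20],[0,0,-20],[0,0,-20],[0,0,-20],[0,0,-20],[0,0,-10],[0,0,-5],[0,0,0],[0,0,0]], spin=[0,0,0,0,0,0,0,0,0])

```text
time: 3.0
tool_pos: [0.5413, -0.035, 0.2906]
tool_rot: [3.14, -0.0, 1.28]
contact_force: [-0.0, 0.0, 0.2]
opening: 0.0923
grip_force: 0.0
```

>>> arm_command(xyz=[[0,0,0],[0,0,0],[0,0,0],[0,0,0],[0,0,0],[0,0,0],[0,0,0],[0,0,0],[0,0,0],[0,0,0]], spin=[0,0,0,0,0,0,0,0,0,0], jaw=-1, squeeze=10)

```text
time: 4.0
tool_pos: [0.5411, -0.0353, 0.2897]
tool_rot: [3.141, 0.0, 1.28]
contact_force: [0.9, 0.4, -0.3]
opening: 0.0476
grip_force: 10.0
```

```bash
python3 -c "
from h import *
o=observe();print({k:np.round(o[k],4).tolist() for k in('qpos','tool_pos','contact_force','torque')})
for n in('top','side'): snap(n,n+'1')
i=np.vstack([np.load('top1.npz')['img'][110:235,255:415],np.load('side1.npz')['img'][125:250,285:445]]);cv2.imwrite('pics/z1.png',cv2.resize(i,None,fx=2.4,fy=2.4,interpolation=2)[...,::-1])"
```

```text
{'qpos': [-0.2064, 0.491, 1.6345, -0.0001, 1.0159, 0.0844], 'tool_pos': [0.5411, -0.0353, 0.2897], 'contact_force': [0.88, 0.4479, -0.3397], 'torque': [-0.17, 0.0507, -0.0367]}
```

View pics/z1.png

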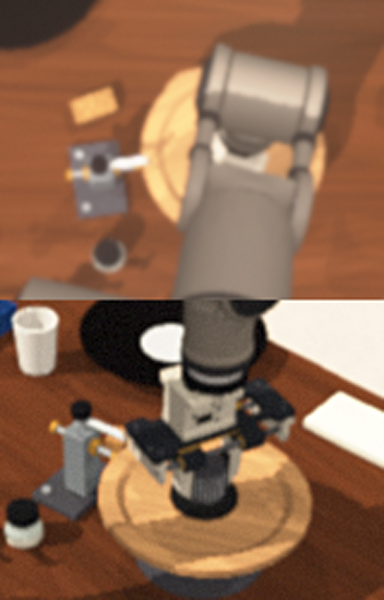

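The grip is centred: opening 47.6 mm and about 1 N lateral force. The pictures show the fingers on the knob, clear of the pencil arm. Next I'll turn counterclockwise to the foot of the hump.

>>> arm_command(xyz=[[0,0,0],[0,0,0],[0,0,0],[0,0,0],[0,0,0],[0,0,0],[0,0,0],[0,0,0],[0,0,0],[0,0,0],[0,0,0],[0,0,0],[0,0,0],[0,0,0],[0,0,0],[0,0,0]], spin=[0,0,2,3,3,3,3,3,3,3,3,3,3,3,3,2], squeeze=40)

```text
time: 5.7
tool_pos: [0.5413, -0.0353, 0.2898]
tool_rot: [3.141, 0.0, 1.979]
contact_force: [2.1, -1.2, -1.8]
opening: 0.0476
grip_force: 40.0
```

```bash
cat > o.py <<'E'
from h import *
o=observe();print(o["time"],"yaw",round(float(np.degrees(o["tool_rot"][2])),2),"F",o["contact_force"].round(2),"T",o["torque"].round(3),"eff6",o["joint_efforts"][5].round(3))
E
python3 o.py
```

```text
5.7 yaw 113.41 F [ 2.05 -1.22 -1.83] T [-0.149 -0.112 -0.31 ] eff6 -0.033
```

>>> arm_command(xyz=[[0,0,0],[0,0,0]], spin=[2,2])

```text
time: 5.9
tool_pos: [0.5413, -0.0353, 0.2897]
tool_rot: [3.141, 0.0, 2.049]
contact_force: [2.0, 0.7, -1.6]
opening: 0.0476
grip_force: 40.0
```

```bash
python3 o.py
```

```text
5.9 yaw 117.38 F [ 2.    0.72 -1.55] T [-0.142 -0.118 -0.287] eff6 0.135
```

>>> arm_command(xyz=[[0,0,0],[0,0,0]], spin=[2,2])

```text
time: 6.1
tool_pos: [0.5413, -0.0353, 0.2897]
tool_rot: [3.141, 0.0, 2.118]
contact_force: [1.8, -0.4, -1.4]
opening: 0.0477
grip_force: 40.0
```

```bash
python3 o.py
```

```text
6.1 yaw 121.38 F [ 1.81 -0.41 -1.36] T [-0.112 -0.157 -0.349] eff6 0.135
```

>>> arm_command(xyz=[[0,0,0],[0,0,0]], spin=[1.5,1.5])

```text
time: 6.3
tool_pos: [0.5413, -0.0353, 0.2897]
tool_rot: [3.141, 0.0, 2.171]
contact_force: [2.7, -0.4, -1.9]
opening: 0.0476
grip_force: 40.0
```

```bash
python3 o.py
```

```text
6.3 yaw 124.38 F [ 2.69 -0.42 -1.85] T [-0.16  -0.279 -0.606] eff6 -0.257
```

>>> arm_command(xyz=[[0,0,0],[0,0,0]], spin=[1.5,1.5])

```text
time: 6.5
tool_pos: [0.5413, -0.0353, 0.2898]
tool_rot: [3.141, 0.0, 2.224]
contact_force: [4.6, 0.4, -2.9]
opening: 0.0477
grip_force: 40.0
```

```bash
python3 o.py
```

```text
6.5 yaw 127.4 F [ 4.59  0.42 -2.88] T [-0.095 -0.462 -0.644] eff6 -0.337
```

The torque has risen from 0.3 to 0.64 N m, so the hump is riding in. I'll continue in small steps until it falls back to plain friction.

>>> arm_command(xyz=[[0,0,0],[0,0,0]], spin=[1,1])

```text
time: 6.7
tool_pos: [0.5413, -0.0352, 0.2897]
tool_rot: [3.141, 0.0, 2.258]
contact_force: [4.7, 0.3, -3.9]
opening: 0.0473
grip_force: 40.0
```

```bash
python3 o.py
```

```text
6.7 yaw 129.39 F [ 4.71  0.25 -3.9 ] T [-0.047 -0.637 -0.71 ] eff6 -0.478
```

>>> arm_command(xyz=[[0,0,0],[0,0,0]], spin=[1,1])

```text
time: 6.9
tool_pos: [0.5413, -0.0352, 0.2897]
tool_rot: [3.141, 0.0, 2.294]
contact_force: [5.1, -0.5, -2.9]
opening: 0.0476
grip_force: 40.0
```

```bash
python3 o.py
```

```text
6.9 yaw 131.41 F [ 5.13 -0.53 -2.92] T [-0.03  -0.759 -0.745] eff6 -0.446
```

>>> arm_command(xyz=[[0,0,0],[0,0,0]], spin=[1,1])

```text
time: 7.1
tool_pos: [0.5413, -0.0352, 0.2898]
tool_rot: [3.141, 0.001, 2.328]
contact_force: [5.4, 1.2, -3.4]
opening: 0.0473
grip_force: 40.0
```

```bash
python3 o.py
```

```text
7.1 yaw 133.41 F [ 5.45  1.24 -3.42] T [-0.01  -0.741 -0.666] eff6 -0.394
```

>>> arm_command(xyz=[[0,0,0],[0,0,0]], spin=[1,1])

```text
time: 7.3
tool_pos: [0.5413, -0.0352, 0.2897]
tool_rot: [3.141, 0.001, 2.364]
contact_force: [5.6, 1.0, -4.4]
opening: 0.0473
grip_force: 40.0
```

```bash
python3 o.py
```

```text
7.3 yaw 135.42 F [ 5.55  1.   -4.35] T [-0.059 -0.732 -0.543] eff6 -0.322
```

>>> arm_command(xyz=[[0,0,0],[0,0,0]], spin=[1,1])

```text
time: 7.5
tool_pos: [0.5413, -0.0352, 0.2897]
tool_rot: [3.141, 0.001, 2.399]
contact_force: [5.7, 0.7, -2.8]
opening: 0.0476
grip_force: 40.0
```

```bash
python3 o.py
```

```text
7.5 yaw 137.43 F [ 5.73  0.74 -2.83] T [-0.017 -0.699 -0.443] eff6 -0.237
```

>>> arm_command(xyz=[[0,0,0],[0,0,0]], spin=[1,1])

```text
time: 7.7
tool_pos: [0.5414, -0.0352, 0.2898]
tool_rot: [3.141, 0.001, 2.434]
contact_force: [4.7, 0.0, -3.4]
opening: 0.0475
grip_force: 40.0
```

```bash
python3 o.py; python3 -c "
from h import *
for n in('top','side'): snap(n,n+'2')
i=np.hstack([np.load(f'side{k}.npz')['img'][140:230,285:375] for k in (1,2)]);cv2.imwrite('pics/z2.png',cv2.resize(i,None,fx=4.4,fy=4.4,interpolation=2)[...,::-1])"
```

```text
7.7 yaw 139.44 F [ 4.72  0.02 -3.39] T [ 0.019 -0.731 -0.376] eff6 -0.147
```

View pics/z2.png

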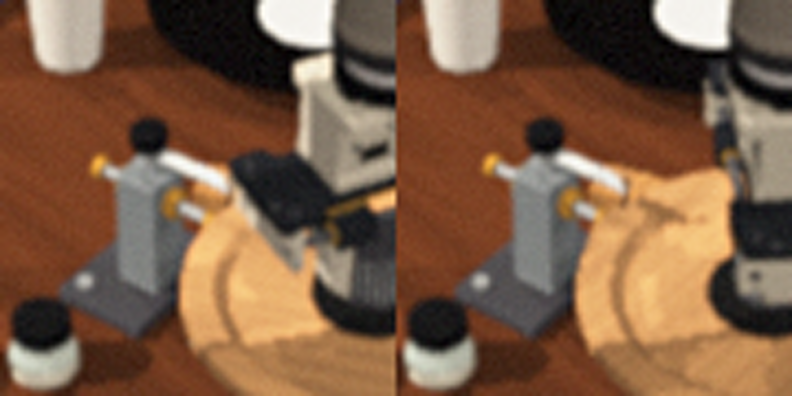

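In the side crops (before and after), the brass knob at the pointer's rear moved from (100,165) to about (95,163), so the pointer is pushed back. The torque trend puts the crest 1–2° further on.

>>> arm_command(xyz=[[0,0,0],[0,0,0]], spin=[1,0.5])

```text
time: 8.0
tool_pos: [0.5413, -0.0351, 0.2898]
tool_rot: [3.141, 0.001, 2.46]
contact_force: [5.4, 1.6, -2.7]
opening: 0.0476
grip_force: 40.0
```

```bash
python3 o.py
```

```text
8.0 yaw 140.96 F [ 5.36  1.65 -2.73] T [ 0.036 -0.756 -0.296] eff6 -0.243
```

>>> arm_command(xyz=[[0,0,0],[0,0,0]], spin=[1,0.5])

```text
time: 8.2
tool_pos: [0.5413, -0.0351, 0.2898]
tool_rot: [3.141, 0.001, 2.486]
contact_force: [5.4, 0.8, -2.9]
opening: 0.0476
grip_force: 40.0
```

```bash
python3 o.py
```

```text
8.2 yaw 142.47 F [ 5.41  0.8  -2.9 ] T [ 0.015 -0.74  -0.263] eff6 -0.192
```

The torque is back at plain friction, which means the crest. I'll release, lift clear and take a picture.

>>> arm_command(xyz=[[0,0,0],[0,0,0],[0,0,0],[0,0,0],[0,0,0],[0,0,0],[0,0,0],[0,0,0],[0,0,0],[0,0,0]], spin=[0,0,0,0,0,0,0,0,0,0], jaw=1)

```text
time: 9.2
tool_pos: [0.5411, -0.0352, 0.2897]
tool_rot: [3.142, -0.0, 2.484]
contact_force: [0.4, 0.6, 0.1]
opening: 0.0916
grip_force: 0.0
```

>>> arm_command(xyz=[[0,0,10],[0,0,20],[0,0,20],[0,0,20],[0,0,20],[0,0,20],[-25,-25,0],[-25,-25,0],[-25,-25,0],[-25,-25,0],[-25,-25,0],[-25,-25,0],[0,0,0],[0,0,0]], spin=[0,0,0,0,0,0,-6,-6,-6,-6,-6,-6,0,0])

```text
time: 10.6
tool_pos: [0.3909, -0.1856, 0.4005]
tool_rot: [3.14, 0.001, 1.855]
contact_force: [0.2, 1.1, 0.1]
opening: 0.0919
grip_force: 0.0
```

```bash
python3 o.py
python3 - <<'E'
from h import *
for n in('top','side'): snap(n,n+'3')
for n,kn in(("top",(352,173)),("side",(370,200))):
  for k in "03":
    d=np.load(n+k+".npz"); W=d["W"]; img=d["img"].astype(int); kc=[.541,-.036]
    m=(np.hypot(W[...,0]-kc[0],W[...,1]-kc[1])<.15)&(W[...,2]>.09)&(W[...,2]<.112)&(img[...,0]>130)
    q=W[m][:,:2]-kc; a=np.degrees(np.arctan2(q[:,1],q[:,0])); r=np.hypot(*q.T)
    print(n+k,[(b,round(1000*r[(a>=b)&(a<b+8)].max(initial=0))) for b in range(0,180,8)])
i=np.hstack([cv2.resize(np.load('side3.npz')['img'][150:230,300:380],(400,400),interpolation=2),cv2.resize(np.load('top3.npz')['img'][145:215,275:345],(400,400),interpolation=2)]);cv2.imwrite('pics/z3.png',i[...,::-1])
E
```

```text
10.6 yaw 106.28 F [0.18 1.12 0.06] T [-0.074  0.04  -0.023] eff6 0.028
top0 [(0, 129), (8, 127), (16, 130), (24, 133), (32, 135), (40, 134), (48, 131), (56, 131), (64, 132), (72, 131), (80, 130), (88, 130), (96, 148), (104, 129), (112, 129), (120, 128), (128, 129), (136, 127), (144, 127), (152, 128), (160, 127), (168, 126), (176, 127)]
top3 [(0, 129), (8, 128), (16, 130), (24, 129), (32, 129), (40, 131), (48, 132), (56, 131), (64, 131), (72, 130), (80, 131), (88, 130), (96, 148), (104, 134), (112, 132), (120, 129), (128, 129), (136, 128), (144, 127), (152, 127), (160, 127), (168, 127), (176, 126)]
side0 [(0, 128), (8, 125), (16, 129), (24, 128), (32, 136), (40, 135), (48, 131), (56, 129), (64, 128), (72, 128), (80, 130), (88, 130), (96, 146), (104, 131), (112, 130), (120, 130), (128, 130), (136, 130), (144, 132), (152, 133), (160, 132), (168, 133), (176, 133)]
side3 [(0, 0), (8, 0), (16, 0), (24, 0), (32, 0), (40, 0), (48, 86), (56, 127), (64, 128), (72, 129), (80, 128), (88, 129), (96, 149), (104, 135), (112, 133), (120, 130), (128, 130), (136, 130), (144, 131), (152, 132), (160, 133), (168, 132), (176, 132)]
```

View pics/z3.png

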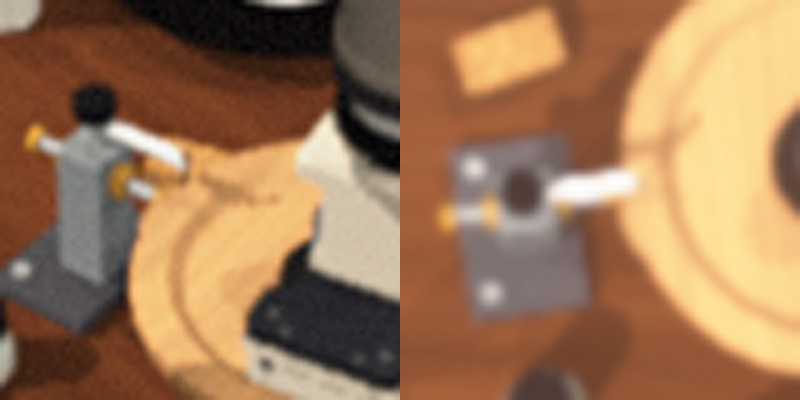

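The crop shows the tray released under the pointer. The rim profile suggests the crest may sit a few degrees past it, so I'll measure the pointer's push-back directly by tracking the brass rear knob at sub-pixel level (side about (307,177), top about (283,183)).

```bash
cat > p.py <<'E'
from h import *
import sys
# rear-knob centroid (yellowness), converted to mm along the pointer axis (unit vec from stand to hub, 99.5 deg)
ax=np.array([np.cos(np.radians(99.5)),np.sin(np.radians(99.5)),0])
def cen(img,win):
    x0,x1,y0,y1=win; p=img[y0:y1,x0:x1].astype(float); w=np.minimum(p[...,0],p[...,1])-p[...,2]; w=np.clip(w-25,0,None)
    v,u=np.mgrid[y0:y1,x0:x1]; return np.array([(w*u).sum(),(w*v).sum()])/w.sum()
WIN={"top":(278,288,178,188),"side":(302,313,172,184)}
def proj(c,X):
    T=np.array(c["world_from_camera"]); q=(X-T[:3,3])@T[:3,:3]; K=np.array([[c["fx"],0,c["cx"]],[0,c["fy"],c["cy"]],[0,0,1]])
    return cv2.projectPoints(np.array([[q[0],-q[1],-q[2]]]),np.zeros(3),np.zeros(3),K,np.array(c["dist_coeffs"],float))[0].ravel()
def run(n,tags,live=3):
    X=np.array([.541,-.0355,.09])+ax*.24
    fr=[read_camera(n) for _ in range(live)]; g=proj(fr[0],X+ax*.001)-proj(fr[0],X)
    c0=cen(np.load(n+"0.npz")["img"],WIN[n])
    f=lambda im:round(float((cen(im,WIN[n])-c0)@g/(g@g)),2)
    print(n,"px/mm",g.round(3),"c0",c0.round(2),{t:f(np.load(n+t+".npz")["img"]) for t in tags},"now",[f(c["img"]) for c in fr])
if __name__=="__main__":
    run("top","123"); run("side","123")
E
python3 p.py
```

```text
top px/mm [-0.291  0.043] c0 [282.12 182.35] {'1': 1.83, '2': 3.32, '3': 2.68} now [2.68, 2.67, 2.62]
side px/mm [-0.245 -0.116] c0 [306.55 177.06] {'1': 0.01, '2': 1.98, '3': 1.05} now [1.09, 1.29, 1.31]
```

```bash
sed -i 's/w-25,0/w-TH,0/; s/^import sys/import sys\nTH=60/' p.py
python3 - <<'E'
import p
for t in (45,60,75):
    p.TH=t; print(t); p.run("top","123",1); p.run("side","123",1)
import numpy as np
a=np.load("side0.npz")["img"][172:184,300:314].astype(int); print((np.minimum(a[...,0],a[...,1])-a[...,2]))
a=np.load("side3.npz")["img"][172:184,300:314].astype(int); print((np.minimum(a[...,0],a[...,1])-a[...,2]))
E
```

```text
45
top px/mm [-0.291  0.043] c0 [282.93 182.1 ] {'1': 0.07, '2': 3.33, '3': 2.1} now [2.12]
side px/mm [-0.245 -0.116] c0 [306.95 176.76] {'1': 0.51, '2': 3.67, '3': 2.41} now [2.35]
60
top px/mm [-0.291  0.043] c0 [nan nan] {'1': nan, '2': nan, '3': nan} now [nan]
side px/mm [-0.245 -0.116] c0 [307.   176.48] {'1': 0.27, '2': 3.6, '3': 2.22} now [2.22]
75
top px/mm [-0.291  0.043] c0 [nan nan] {'1': nan, '2': nan, '3': nan} now [nan]
side px/mm [-0.245 -0.116] c0 [nan nan] {'1': nan, '2': nan, '3': nan} now [nan]
[[29 28 32 29 32 28 31 28 29 30 29 27 28 31]
 [29 29 30 31 28 29 31 31 30 29 27 29 29 29]
 [29 31 28 30 28 30 31 34 37 34 33 26 32 28]
 [34 31 32 31 29 29 38 50 53 42 35 29 28 29]
 [30 31 28 31 25 31 53 75 67 52 32 29 34 28]
 [30 29 30 27 30 38 66 71 48 35 24 27 28 21]
 [31 25 31 28 32 42 61 59 25 14 13 12 15 13]
 [32 29 27 31 31 38 56 45 21 10  5  6  2  1]
 [28 31 30 34 28 32 35 43 32 19 12  8  2  0]
 [32 27 33 31 32 31 32 34 32 29 27 17  4 -1]
 [29 31 30 28 30 28 31 29 30 35 29 20 10 -3]
 [29 29 33 30 31 29 27 29 34 27 24 17  2 -1]]
[[ 31  30  35  31  30  28  25  27  33  27  29  31  31  31]
 [ 30  30  29  27  29  29  28  32  29  30  32  29  30  29]
 [ 29  32  30  35  31  30  35  44  37  31  30  29  29  28]
 [ 29  29  29  29  26  39  70  79  63  41  30  33  28  28]
 [ 30  31  30  31  33  58 100 101  59  38  33  32  33  25]
 [ 27  31  29  26  39  75 107  79  32  19  16  20  27  24]
 [ 29  28  27  25  43  76  96  52   8   6   8   8  11  12]
 [ 30  35  32  29  37  63  73  39  15   9   8   4   4   2]
 [ 31  26  26  31  32  39  47  40  22  15  13   8   6   2]
 [ 29  31  27  34  28  28  31  34  33  26  27  21   7   2]
 [ 30  30  30  30  29  27  30  27  36  30  32  24  10   2]
 [ 28  30  29  31  31  31  27  29  30  35  27  15   5   0]]p.py:8: RuntimeWarning: invalid value encountered in divide
  v,u=np.mgrid[y0:y1,x0:x1]; return np.array([(w*u).sum(),(w*v).sum()])/w.sum()
```

Both cameras agree. The pointer was pushed back about 3.5 mm at yaw 139°, and is pushed back about 2.3 mm now. The crest is therefore about 7° past the pointer, which matches the rim profile. I'll regrip and turn back clockwise, watching the pointer.

>>> arm_command(xyz=[[25,25,0],[25,25,0],[25,25,0],[25,25,0],[25,25,0],[25,25,0],[0,0,0],[0,0,-20],[0,0,-20],[0,0,-20],[0,0,-20],[0,0,-20],[0,0,-10],[0,0,0]], spin=[6,6,6,6,6,6,0,0,0,0,0,0,0,0])

```text
time: 12.7
tool_pos: [0.5406, -0.0356, 0.2886]
tool_rot: [-3.14, -0.003, 2.483]
contact_force: [0.0, -0.0, 1.1]
opening: 0.0919
grip_force: 0.0
```

>>> arm_command(xyz=[[0,0,0],[0,0,0],[0,0,0],[0,0,0],[0,0,0],[0,0,0],[0,0,0],[0,0,0],[0,0,0],[0,0,0],[0,0,0],[0,0,0]], spin=[0,0,0,0,0,0,0,0,0,0,0,0], jaw=-1, squeeze=40)

```text
time: 13.9
tool_pos: [0.5412, -0.0351, 0.2899]
tool_rot: [3.141, 0.0, 2.484]
contact_force: [1.8, 3.7, 1.9]
opening: 0.0476
grip_force: 40.0
```

>>> arm_command(xyz=[[0,0,0],[0,0,0],[0,0,0],[0,0,0],[0,0,0]], spin=[-1,-1,-1,-1,0])

```text
time: 14.4
tool_pos: [0.5412, -0.0351, 0.2899]
tool_rot: [3.141, 0.0, 2.412]
contact_force: [2.1, 3.7, 3.1]
opening: 0.0476
grip_force: 40.0
```

```bash
sed -i 's/^TH=60/TH=45/' p.py; python3 o.py; python3 p.py
```

```text
14.4 yaw 138.22 F [2.05 3.67 3.11] T [ 0.626 -0.255 -0.125] eff6 0.008
top px/mm [-0.291  0.043] c0 [282.93 182.1 ] {'1': 0.07, '2': 3.33, '3': 2.1} now [3.56, 3.66, 3.66]
side px/mm [-0.245 -0.116] c0 [306.95 176.76] {'1': 0.51, '2': 3.67, '3': 2.41} now [4.59, 4.49, 4.39]
```

>>> arm_command(xyz=[[0,0,0],[0,0,0],[0,0,0]], spin=[-1,-1,0])

```text
time: 15.0
tool_pos: [0.5412, -0.0351, 0.2899]
tool_rot: [3.141, 0.0, 2.377]
contact_force: [2.3, 5.1, 2.0]
opening: 0.0476
grip_force: 40.0
```

```bash
python3 o.py; python3 p.py
```

```text
15.0 yaw 136.21 F [2.33 5.13 2.02] T [ 0.662 -0.256 -0.175] eff6 -0.049
top px/mm [-0.291  0.043] c0 [282.93 182.1 ] {'1': 0.07, '2': 3.33, '3': 2.1} now [3.91, 3.95, 3.96]
side px/mm [-0.245 -0.116] c0 [306.95 176.76] {'1': 0.51, '2': 3.67, '3': 2.41} now [4.79, 4.75, 4.7]
```

>>> arm_command(xyz=[[0,0,0],[0,0,0],[0,0,0]], spin=[-1,-0.5,0])

```text
time: 15.6
tool_pos: [0.5412, -0.0351, 0.2899]
tool_rot: [3.141, 0.0, 2.352]
contact_force: [1.8, 4.6, 3.6]
opening: 0.0474
grip_force: 40.0
```

```bash
python3 o.py; python3 p.py
```

```text
15.6 yaw 134.74 F [1.78 4.56 3.57] T [ 0.599 -0.281  0.159] eff6 0.184
top px/mm [-0.291  0.043] c0 [282.93 182.1 ] {'1': 0.07, '2': 3.33, '3': 2.1} now [4.09, 4.09, 4.11]
side px/mm [-0.245 -0.116] c0 [306.95 176.76] {'1': 0.51, '2': 3.67, '3': 2.41} now [4.81, 4.8, 4.77]
```

The push-back has levelled off at its maximum, so this is the crest. I'll release, lift, check again, and close the jaws above the cap.

>>> arm_command(xyz=[[0,0,0],[0,0,0],[0,0,0],[0,0,0],[0,0,0],[0,0,0],[0,0,0],[0,0,0],[0,0,0],[0,0,0],[0,0,0],[0,0,0]], spin=[0,0,0,0,0,0,0,0,0,0,0,0], jaw=1)

```text
time: 17.1
tool_pos: [0.5411, -0.0352, 0.2897]
tool_rot: [3.142, 0.0, 2.353]
contact_force: [-0.1, 0.8, 0.1]
opening: 0.0916
grip_force: 0.0
```

>>> arm_command(xyz=[[0,0,10],[0,0,20],[0,0,20],[0,0,20],[0,0,20],[0,0,20],[0,0,0],[0,0,0]], spin=[0,0,0,0,0,0,0,0])

```text
time: 17.9
tool_pos: [0.5409, -0.0352, 0.4]
tool_rot: [3.141, 0.001, 2.353]
contact_force: [-0.5, 0.3, -0.7]
opening: 0.0919
grip_force: 0.0
```

```bash
python3 o.py; python3 p.py
```

```text
17.9 yaw 134.84 F [-0.46  0.33 -0.71] T [-0.086 -0.056 -0.052] eff6 0.0
top px/mm [-0.291  0.043] c0 [282.93 182.1 ] {'1': 0.07, '2': 3.33, '3': 2.1} now [4.14, 4.13, 4.13]
side px/mm [-0.245 -0.116] c0 [306.95 176.76] {'1': 0.51, '2': 3.67, '3': 2.41} now [4.83, 4.84, 4.8]
```

>>> arm_command(xyz=[[-3,18.5,0],[-3,18.5,0],[-3,18.5,0],[-3,18.5,0],[-3,18.5,0],[-3,18.5,0],[-3,18.5,0],[-3,18.5,0],[-3,18.5,0],[-3,18.5,0],[0,0,0],[0,0,0],[0,0,0]], spin=[0,0,0,0,0,0,0,0,0,0,0,0,0], jaw=-1, squeeze=10)

```text
time: 19.5
tool_pos: [0.5113, 0.1491, 0.3995]
tool_rot: [-3.141, 0.0, 2.353]
contact_force: [0.0, -0.2, 0.0]
opening: 0.0003
grip_force: 0.0
```

The push-back is unchanged at 4.1–4.8 mm, and the tray is free. Next I'll descend to just above the cap and check the alignment.

>>> arm_command(xyz=[[0,0,-15],[0,0,-15],[0,0,-15],[0,0,-12],[0,0,-6],[0,0,-3],[0,0,0],[0,0,0]], spin=[0,0,0,0,0,0,0,0])

```text
time: 20.3
tool_pos: [0.5113, 0.1498, 0.3343]
tool_rot: [3.141, 0.001, 2.353]
contact_force: [0.6, 0.1, 0.8]
opening: 0.0006
grip_force: 0.0
```

```bash
python3 -c "
from h import *
snap('side','side4')
cv2.imwrite('pics/z4.png',cv2.resize(np.load('side4.npz')['img'][120:230,270:380],(600,600),interpolation=2)[...,::-1])"
```

```text
(no output)
```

View pics/z4.png

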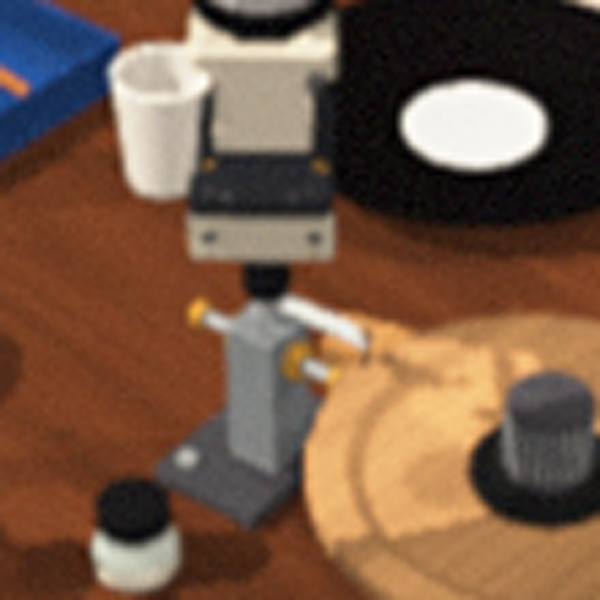

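The fingers, centred at about (262,240), are right above the cap at (267,278). I'll press in gentle steps.

>>> arm_command(xyz=[[0,0,-2],[0,0,-2],[0,0,-2],[0,0,-2],[0,0,-1],[0,0,0]], spin=[0,0,0,0,0,0])

```text
time: 20.95
tool_pos: [0.5111, 0.1498, 0.3248]
tool_rot: [3.141, 0.0, 2.353]
contact_force: [-1.4, -0.1, 3.4]
opening: 0.0003
grip_force: 1.2
```

>>> arm_command(xyz=[[0,0,-1],[0,0,-1],[0,0,-1],[0,0,0]], spin=[0,0,0,0])

```text
time: 21.35
tool_pos: [0.5111, 0.1498, 0.3218]
tool_rot: [3.141, 0.0, 2.353]
contact_force: [-0.4, 0.8, 3.6]
opening: 0.0001
grip_force: 2.0
```

Contact was at about 0.326 m, and the force is as expected. I'll press the remaining travel.

>>> arm_command(xyz=[[0,0,-1],[0,0,-1],[0,0,0]], spin=[0,0,0])

```text
time: 21.65
tool_pos: [0.5111, 0.1498, 0.3197]
tool_rot: [3.141, 0.0, 2.353]
contact_force: [-1.5, 0.0, 5.4]
opening: 0.0005
grip_force: 2.5
```

>>> arm_command(xyz=[[0,0,-0.7],[0,0,-0.6],[0,0,0]], spin=[0,0,0])

```text
time: 21.95
tool_pos: [0.5111, 0.1498, 0.3185]
tool_rot: [3.141, 0.0, 2.353]
contact_force: [-1.5, 0.6, 6.0]
opening: 0.0009
grip_force: 2.8
```

>>> arm_command(xyz=[[0,0,-0.4],[0,0,0],[0,0,0]], spin=[0,0,0])

```text
time: 22.25
tool_pos: [0.5111, 0.1498, 0.3183]
tool_rot: [3.141, 0.0, 2.353]
contact_force: [-1.4, 0.4, 5.4]
opening: 0.0007
grip_force: 2.9
```

>>> arm_command(xyz=[[0,0,2],[0,0,4],[0,0,6],[0,0,10],[0,0,20],[0,0,20],[0,0,20],[-20,0,0],[-20,0,0],[-20,0,0],[-20,0,0],[0,0,0],[0,0,0],[0,0,0]], spin=[0,0,0,0,0,0,0,0,0,0,0,0,0,0])

```text
time: 23.65
tool_pos: [0.4319, 0.1497, 0.4003]
tool_rot: [3.141, 0.001, 2.353]
contact_force: [0.6, -1.3, 0.6]
opening: 0.0004
grip_force: 0.0
```

```bash
python3 o.py; python3 p.py; python3 -c "
from h import *
snap('side','side5')
cv2.imwrite('pics/z5.png',cv2.resize(np.load('side5.npz')['img'][120:230,270:380],(600,600),interpolation=2)[...,::-1])"
```

```text
23.65 yaw 134.83 F [ 0.64 -1.33  0.58] T [-0.029  0.031  0.036] eff6 -0.001
top px/mm [-0.291  0.043] c0 [282.93 182.1 ] {'1': 0.07, '2': 3.33, '3': 2.1} now [nan, nan, nan]
side px/mm [-0.245 -0.116] c0 [306.95 176.76] {'1': 0.51, '2': 3.67, '3': 2.41} now [4.75, 4.83, 4.69]p.py:8: RuntimeWarning: invalid value encountered in divide
  v,u=np.mgrid[y0:y1,x0:x1]; return np.array([(w*u).sum(),(w*v).sum()])/w.sum()
```

View pics/z5.png

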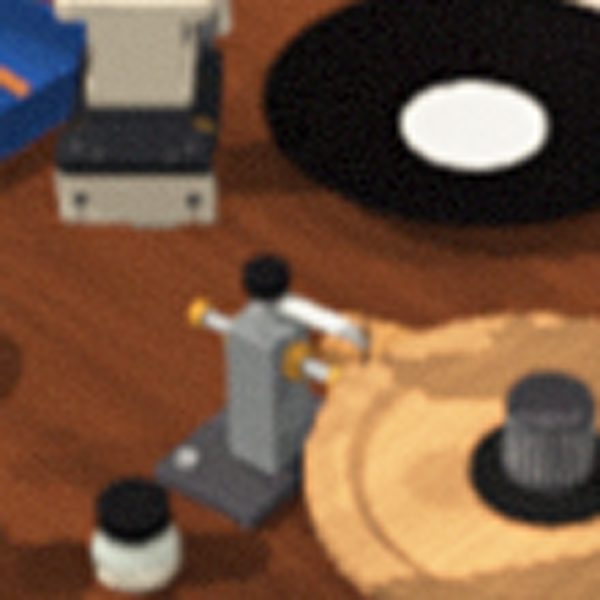

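The cap at (267,278) has sprung back up, and the push-back is unchanged. The arm is clear and the jar is in place. Handing in.

```bash
python3 -c "
from cell import *
print(hand_in())"
```

```text
the job is handed in; nothing more can be done
None
```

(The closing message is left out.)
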